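Make up a bearing order in the ticketed stock bin

TASK

The ticket in the yellow frame of the white board says, by its colour, which bin this order goes in: take the worn yellow bearing block out of that bin and put it in the black tray, and load all the green bearing blocks from the bench into that bin. When it is all in, shut that bin's lid fully, then swing its clamp bar across the lid, and lay the order's ticket flat on the closed lid. Leave the other bin, with its contents, lid and clamp, and the other ticket as they are, and do not knock over the tin, the cardboard tube or the oil bottle.

Things in the scene. Friction and masses are not known exactly. Their poses are not given: they have to be found in the camera images.
- bin_blue: Blue plastic stock bin, fixed to the bench, 148 (x) x 220 (y) x 75 mm high, open top, walls and floor 5 mm thick. Origin: centre of its underside; x points away from the robot (across the bin), y along its length.
- lid_blue (a joint): Blue bin's hinged lid, a flat 148 x 220 x 6 mm plate; 0 = shut, flat on the rim (top face at 81 mm above the bench), grows to 2.2 rad as it opens. The hinge runs along y at the bin's near rim (bin x = -74 mm, z = 75 mm), so the open lid stands up and leans towards the robot. The hinge is stiff: the lid stays at any angle; its free edge needs about 2 to 3 N to push.
- lidtop_blue (a point): Blue lid: centre of its top (outer) face, 74 mm from the hinge; with the lid shut x points away from the robot, y along its length, z up.
- clamp_blue (a joint): Blue bin's swing clamp: a flat steel bar that turns level about an upright post behind the bin (post axis at bin x = 104 mm, y = -60 mm). 0 = bar parallel to the bin's back (off the lid), 1.57 rad = straight across the lid, turning anticlockwise seen from above; range -0.3 to 1.65. The bar spans 83 to 91 mm above the bench, is 22 mm wide and passes over the shut lid with 2 mm to spare; its joint is stiff and stays where left (about 1 N at the pin).
- pin_blue (a point): Blue bin's clamp: top of the black upright pin (18 mm across, 20 mm tall above the bar) near the bar's free end, 86 mm from the post axis. Pin top is 111 mm above the bench.
- ticket_blue: Blue order ticket: a 56 x 56 x 8 mm plastic tile with an upright grip rib on top, 12 mm thick (x) and 50 mm long (y), whose top is 34 mm above the underside. 50 g. Origin: centre of the underside.
- bin_red: Red plastic stock bin, fixed to the bench, 148 (x) x 220 (y) x 75 mm high, open top, walls and floor 5 mm thick. Origin: centre of its underside; x points away from the robot (across the bin), y along its length.
- lid_red (a joint): Red bin's hinged lid, a flat 148 x 220 x 6 mm plate; 0 = shut, flat on the rim (top face at 81 mm above the bench), grows to 2.2 rad as it opens. The hinge runs along y at the bin's near rim (bin x = -74 mm, z = 75 mm), so the open lid stands up and leans towards the robot. The hinge is stiff: the lid stays at any angle; its free edge needs about 2 to 3 N to push.
- lidtop_red (a point): Red lid: centre of its top (outer) face, 74 mm from the hinge; with the lid shut x points away from the robot, y along its length, z up.
- clamp_red (a joint): Red bin's swing clamp: a flat steel bar that turns level about an upright post behind the bin (post axis at bin x = 104 mm, y = -60 mm). 0 = bar parallel to the bin's back (off the lid), 1.57 rad = straight across the lid, turning anticlockwise seen from above; range -0.3 to 1.65. The bar spans 83 to 91 mm above the bench, is 22 mm wide and passes over the shut lid with 2 mm to spare; its joint is stiff and stays where left (about 1 N at the pin).
- pin_red (a point): Red bin's clamp: top of the black upright pin (18 mm across, 20 mm tall above the bar) near the bar's free end, 86 mm from the post axis. Pin top is 111 mm above the bench.
- ticket_red: Red order ticket: a 56 x 56 x 8 mm plastic tile with an upright grip rib on top, 12 mm thick (x) and 50 mm long (y), whose top is 34 mm above the underside. 50 g. Origin: centre of the underside.
- block1: New GREEN pillow-block bearing (may be absent): foot plate 92 (x) x 38 (y) x 12 mm, and on its middle a housing 46 (x) x 38 (y) mm with round top, 53 mm tall overall; the housing's flat ends (46 mm apart along x) can be gripped above the feet. About 0.3 kg. Origin: centre of the underside, z up.
- block2: New GREEN pillow-block bearing (may be absent): foot plate 92 (x) x 38 (y) x 12 mm, and on its middle a housing 46 (x) x 38 (y) mm with round top, 53 mm tall overall; the housing's flat ends (46 mm apart along x) can be gripped above the feet. About 0.3 kg. Origin: centre of the underside, z up.
- block3: New GREEN pillow-block bearing (may be absent): foot plate 92 (x) x 38 (y) x 12 mm, and on its middle a housing 46 (x) x 38 (y) mm with round top, 53 mm tall overall; the housing's flat ends (46 mm apart along x) can be gripped above the feet. About 0.3 kg. Origin: centre of the underside, z up.
- block4: New GREEN pillow-block bearing (may be absent): foot plate 92 (x) x 38 (y) x 12 mm, and on its middle a housing 46 (x) x 38 (y) mm with round top, 53 mm tall overall; the housing's flat ends (46 mm apart along x) can be gripped above the feet. About 0.3 kg. Origin: centre of the underside, z up.
- worn_a: Worn YELLOW bearing block, same shape and size as the green ones; at the start it lies in the blue bin.
- worn_b: Worn YELLOW bearing block, same shape and size as the green ones; at the start it lies in the red bin.
- scrap_tray: Open black tray, fixed, 170 (x) x 120 (y) x 40 mm high, walls 4 mm, floor 5 mm. Origin: centre of its underside.
- order_spot (a point): Yellow-framed square on the white ticket board, top face (10 mm above the bench): the ticket lying here at the start is the current order.
- spare_spot (a point): The plain end of the white ticket board, 92 mm from the framed square: the ticket not in use lies here.
- tin: Bystander: grease tin, 70 mm across and tall. Origin: centre of the underside, z up.
- core: Bystander: cardboard tube standing on end, 60 mm across, 80 mm tall. Origin: centre of the underside, z up.
- oil: Bystander: yellow oil bottle, 60 mm across, 170 mm tall. Origin: centre of the underside, z up.
Things that resemble listed ones, but are neither listed nor needed, are in the scene too. What is shaped like the block4 but pink is not meant. There is more than one size of the ticket_red; the one meant has the size given above.

How it is judged:
By the outcome, as a careful person would: the job done as asked, in the order asked, and still so for the second after the job is handed in, with the robot touching nothing.
Of block1, block2, block3, block4 only 2 to 4 are there at a start; the rules pass over those that are not, and their reading is None.
At some moment in a run one of block1, block2, block3, block4 may be knocked a few centimetres aside while the robot is not near it.
Once in a run the grip may slacken for a moment while it holds something.
It also fails if it takes over 208 s, if anything falls off the work surface, if the arm or the gripper's body presses on something with over 40 N, if the wrist force passes 120 N, or if a joint passes its speed limit or range.

ROBOT

A 6-joint arm with a two-finger parallel gripper is mounted at the origin on the work surface. World frame = base frame: x ahead of the robot, y to its left, z up, the work surface at z = 0. Lengths are in m, angles in rad, forces in N, time in s.
With the tool pointing down it reaches from about 0.375 to 0.925 m from the base axis. Payload 5.7 kg.
Tool frame: the origin (TCP) lies midway between the tips of the shut fingers; the grasp point (between the pads) lies 19 mm behind it; z points along the fingers, y is the line along which they close (so a half turn about z gives the same grasp; the last joint's range is limited). The gripper opens to 88 mm and grips with 3 to 60 N. Pads are 20 mm wide; open, the fingers measure 115 mm over their backs; the gripper's body (75 mm by 178 mm) begins 61 mm behind the grasp point.
Start: joints at [-1.234, 0.359, 1.51, -0, 1.272, -0.115], TCP at [0.262, -0.54, 0.223] pointing down, gripper open.
Joint ranges: [-2.97, 2.97], [-1.01, 2.36], [0.21, 2.38], [-0.96, 4.11], [0.2, 2.71], [-2.98, 2.98]. Speed limits (rad/s): [2.39, 2.39, 3.14, 3.14, 3.14, 3.14].

INTERFACE

Orientations are given as a unit quaternion [x, y, z, w].
In Python, from bench import move_ptp, servo_line, goto_joints, move_gripper, sleep, inverse_kinematics, capture, PlanningError, close_job, spot_in, silhouettes, current_clock, current_joint_pos, current_qvel, current_joint_torque, current_position, current_orientation, current_force, current_torque, current_finger_gap, current_grip_force gives the robot as it stands. Calls block until the motion is done:
- move_ptp(position, orientation): joint-space move of the TCP to a pose.
- servo_line(position, orientation=None, rate=0.15, contact_N=None): straight line of the TCP; orientation=None keeps the orientation; rate is the mean speed in m/s. With contact_N (N) it stops when the force on the tool has changed by that much, and returns True; else False.
- goto_joints(angles): joint-space move.
- move_gripper(opening): finger opening in m; the grip force is fixed at half the most; returns when the fingers have stopped.
- sleep(seconds).
- inverse_kinematics(position, orientation): joint angles nearest the present ones, or None.
- capture(name): name is "side" or "top"; returns a dict with "image" (400x640x3 uint8, blue, green, red), "range_z" (400x640 float32, m along the optical axis (not along the pixel's ray), 0 where there is no reading), "intrinsics" (3x3 intrinsics, pixels), "k1" (the pictures are not rectified: a ray, as slopes to the right and down, at radius r is drawn at 1 + k1 r^2 times it, then the intrinsics apply), "R" (3x3) and "t" (3): a world point X has camera coordinates R X + t. Camera axes: x right, y down, z forward; pixel columns grow to the right and rows downward; lengths in m; the calibration is good to about 2 mm. A picture is of the moment at which its call begins.
A pose or a line that the arm cannot do raises PlanningError and nothing moves.
- close_job(): hands the job in; it is judged then, once.
Trained networks look in the newest picture that a camera, given by its name, has taken for a name from the list of things; names that differ only in an ending like _2 or _b are one class to them, and where a whole thing is asked for, a point or a joint stands for the part that bears it (a point fixed in the world has none). Each returns a list of dicts, best first, with "conf" (0 to 1); they miss things now and then, are a little off and sometimes report something else, mostly with a low value. They report only what shows in the picture. A call takes as long as a camera call. They do not tell look-alikes from the thing itself.
- spot_in(camera, query): "xy" ([column, row] in pixels, amid what is visible of it).
- silhouettes(camera, query): "region" (400x640 bool, what is visible of it) and "xy" ([column, row] in pixels, amid what is visible of it).
Readings, each from a call of its own:
- current_clock(): time.
- current_joint_pos(): joint angles.
- current_qvel(): joint speeds.
- current_joint_torque(): joint torques, N m.
- current_position(): TCP position.
- current_orientation(): TCP orientation.
- current_force(): force on the tool from outside, world axes, zero at the start.
- current_torque(): the same for the moment, N m.
- current_finger_gap(): finger opening in m.
- current_grip_force(): force on a finger pad.
Only numpy, scipy, OpenCV 4.12 (cv2) and the standard library are available. Lean on these libraries where they do the work, as an engineer would, in place of code of your own. Each camera call takes 0.05 s, during which the arm holds its last target. There are 200 camera calls.

## Working session

There is one attempt and no reset: what is moved stays moved. The work goes in short steps, each a Python script; the robot and the scene stay as the last script left them, time stands still between calls to the robot, and variables do not carry over. Pictures are saved under pics/ and viewed, at most 14 in all, crops included, and the job is handed in when it is done.

```bash
ls; mkdir -p pics; python3 - <<'E'
from bench import *
import cv2,numpy as np
for n in("top","side"):
    c=capture(n);cv2.imwrite(f"pics/{n}0.png",c["image"]);print(n,c["intrinsics"].tolist(),c["k1"],np.round(c["R"],4).tolist(),np.round(c["t"],4).tolist())
print(current_clock(),current_orientation(),current_finger_gap())
E
```

```text
pics
top [[450.1356806662063, 0.0, 320.50221223252174], [0.0, 450.1356806662063, 197.66098697358277], [0.0, 0.0, 1.0]] -0.04423008593640136 [[-0.0063, -0.9998, -0.0175], [-0.998, 0.0074, -0.0621], [0.0622, 0.0171, -0.9979]] [0.0199, 0.5954, 1.4893]
side [[452.08332340707483, 0.0, 316.0393660024078], [0.0, 452.08332340707483, 199.10086369986797], [0.0, 0.0, 1.0]] -0.05747153741317156 [[-0.9298, -0.3677, -0.017], [-0.1849, 0.5063, -0.8423], [0.3184, -0.78, -0.5387]] [0.5581, 0.163, 1.108]
0.1 [ 9.74593564e-01  2.23979174e-01 -8.06294533e-05 -8.41314615e-04] 0.0876885629376558
```

View pics/top0.png

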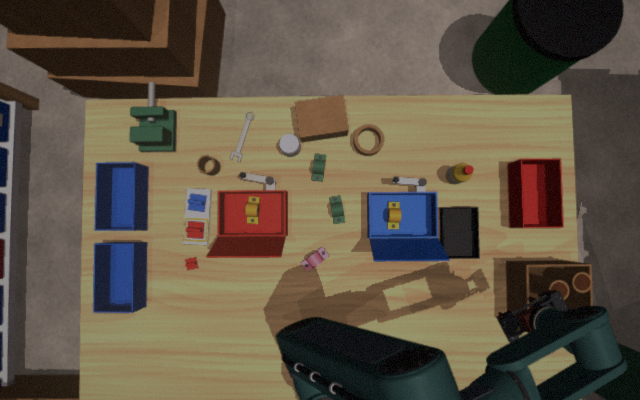

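View pics/side0.png

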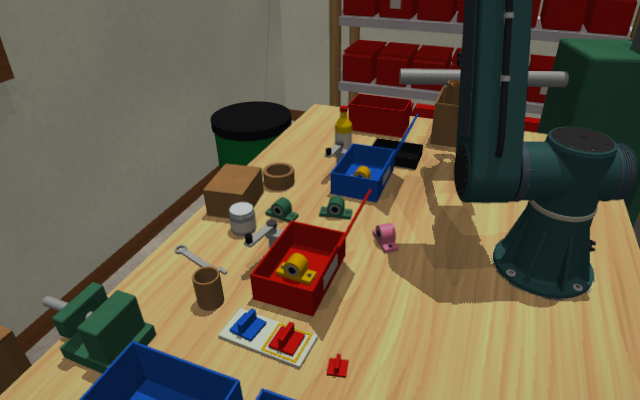

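Red ticket (top 197,231) lies in the yellow frame; so the red bin is the target (top 252,225). There are two green blocks, at (318,167) and (337,209), and the pink one at (315,259) is a decoy. The scrap tray is at (460,233), and the small red ticket at (191,263) is another decoy.

```bash
cat > h.py <<'E'
from bench import *
import numpy as np, cv2
from scipy.spatial.transform import Rotation as Ro
def cloud(c):
    K=c["intrinsics"];v,u=np.mgrid[0:400,0:640].astype(float)
    xd=(u-K[0,2])/K[0,0];yd=(v-K[1,2])/K[1,1];x,y=xd.copy(),yd.copy()
    for _ in range(8):
        f=1+c["k1"]*(x*x+y*y);x,y=xd/f,yd/f
    z=c["range_z"];P=np.stack([x*z,y*z,z],-1)
    W=(P-c["t"])@np.asarray(c["R"]);W[z<=0]=np.nan
    return W
def down(yaw):  # closing axis (tool y) at angle yaw in world xy, tool pointing down
    yv=np.array([np.cos(yaw),np.sin(yaw),0]);zv=np.array([0,0,-1.]);xv=np.cross(yv,zv)
    return Ro.from_matrix(np.stack([xv,yv,zv],1)).as_quat()
def rect(P):
    (cx,cy),(w,h),a=cv2.minAreaRect((P[:,:2]*1000).astype(np.float32))
    if w<h:w,h,a=h,w,a+90
    return round(cx,1),round(cy,1),round(w,1),round(h,1),round(((a+90)%180)-90,1)
def blocks(cam="top",q="block1"):
    c=capture(cam);W=cloud(c);hsv=cv2.cvtColor(c["image"],cv2.COLOR_BGR2HSV);o=[]
    for d in silhouettes(cam,q):
        m=d["region"]
        P=W[m];P=P[~np.isnan(P).any(1)]
        o.append((d,P,np.median(hsv[m],0)))
    return o
E
cat > m.py <<'E'
from h import *
c=capture("top");capture("side");W=cloud(c)
hsv=cv2.cvtColor(c["image"],cv2.COLOR_BGR2HSV)
for q in("block1","worn_a","bin_red","lid_red","clamp_red","ticket_red","scrap_tray","tin","core","oil"):
    for d in silhouettes("top",q):
        m=d["region"];P=W[m];P=P[~np.isnan(P).any(1)]
        if len(P)<8: continue
        print(q,round(d["conf"],2),np.round(d["xy"]),"rect",rect(P),"z",np.round(np.percentile(P[:,2],[2,50,98]),3),"hsv",np.median(hsv[m],0))
for q in("block1",):
    print("side",[(round(d["conf"],2),np.round(d["xy"])) for d in spot_in("side",q)])
L=W[205:262,250];print(np.round(L*1000)[::3].tolist())
E
python3 m.py
```

```text
block1 0.85 [320. 166.] rect (701.2, 21.6, 90.4, 38.6, -8.3) z [0.006 0.037 0.057] hsv [61. 67. 83.]
block1 0.63 [335. 209.] rect (556.6, -39.4, 95.1, 41.6, 7.7) z [0.001 0.022 0.056] hsv [64. 72. 87.]
block1 0.54 [312. 258.] rect (389.9, 37.5, 93.5, 42.3, -54.2) z [0.001 0.035 0.057] hsv [171.  85. 142.]
block1 0.39 [209. 170.] rect (704.1, 388.2, 58.2, 55.8, -87.7) z [-0.002  0.049  0.084] hsv [ 15. 117.  71.]
worn_a 0.89 [393. 214.] rect (535.9, -225.7, 88.2, 38.7, -4.6) z [0.012 0.041 0.062] hsv [ 22. 169. 141.]
worn_a 0.67 [250. 210.] rect (556.8, 245.8, 96.0, 43.0, -3.5) z [0.006 0.029 0.062] hsv [ 20. 171. 141.]
bin_red 0.89 [250. 222.] rect (538.8, 267.1, 287.9, 277.6, 0.1) z [-0.001  0.044  0.21 ] hsv [  3. 182. 125.]
lid_red 0.59 [245. 248.] rect (433.0, 269.8, 283.1, 76.7, -88.9) z [0.001 0.152 0.213] hsv [  4. 185.  81.]
clamp_red 0.56 [255. 175.] rect (661.3, 219.7, 109.6, 30.1, 78.9) z [0.085 0.093 0.113] hsv [ 13.  25. 141.]
ticket_red 0.7 [192. 263.] rect (376.9, 454.8, 43.4, 38.3, -78.8) z [-0.002  0.006  0.027] hsv [  3. 181. 142.]
ticket_red 0.6 [194. 229.] rect (4
[... 727 characters left out ...]
 rect (493.1, 440.7, 59.4, 57.4, -4.0) z [0.009 0.018 0.047] hsv [  2. 183. 144.]
oil 0.28 [407. 249.] rect (421.1, -264.1, 248.9, 79.4, 89.6) z [0.077 0.151 0.211] hsv [110. 196.  73.]
side [(0.96, array([336., 210.])), (0.61, array([282., 210.])), (0.59, array([385., 235.]))]
[[570.0, 245.0, 63.0], [561.0, 246.0, 60.0], [551.0, 246.0, 58.0], [542.0, 248.0, 48.0], [532.0, 252.0, 22.0], [522.0, 251.0, 30.0], [512.0, 254.0, 12.0], [502.0, 255.0, 7.0], [492.0, 255.0, 3.0], [482.0, 255.0, 7.0], [473.0, 242.0, 79.0], [464.0, 240.0, 89.0], [455.0, 236.0, 115.0], [447.0, 232.0, 136.0], [438.0, 228.0, 157.0], [430.0, 225.0, 176.0], [423.0, 221.0, 196.0], [415.0, 219.0, 211.0], [391.0, 256.0, -0.0]]
```

```bash
cat > m2.py <<'E'
from h import *
c=capture("top");W=cloud(c);hsv=cv2.cvtColor(c["image"],cv2.COLOR_BGR2HSV)
X,Y,Z=W[...,0],W[...,1],W[...,2]
def sel(x0,x1,y0,y1,z0,z1,hue=None):
    m=(X>x0)&(X<x1)&(Y>y0)&(Y<y1)&(Z>z0)&(Z<z1)
    return W[m]
r=sel(.47,.65,.08,.36,.068,.082);print("rim red",rect(r),len(r))
m=sel(.45,.65,.08,.38,.07,.08)
for ylo in(.17,.20,.23,.26,.29,.32): 
    s=m[(m[:,1]>ylo-.015)&(m[:,1]<ylo+.015)];print(ylo,np.round([s[:,0].min(),s[:,0].max(),np.median(s[s[:,0]>.58,0])],4))
r=sel(.385,.60,-.54,-.37,.03,.046);print("tray rim",rect(r),len(r))
r=sel(.45,.53,.40,.48,.036,.05);print("rib",rect(r),len(r),r.mean(0))
r=sel(.45,.53,.39,.49,.013,.05);print("tile",rect(r))
r=sel(.55,.62,.39,.48,.013,.05);print("blue tile",rect(r))
r=sel(.6,.75,.14,.32,.098,.12);print("pin",rect(r),len(r),r.mean(0))
r=sel(.6,.75,.14,.32,.08,.12);print("bar",rect(r),len(r))
r=sel(.6,.75,.14,.32,.02,.12);print("all",rect(r),len(r))
for nm,b in(("g1",(.64,.76,-.03,.08)),("g2",(.49,.62,-.09,.01)),("wb",(.49,.62,.2,.3))):
    o=.006 if nm=="wb" else 0
    r=sel(*b,.044+o,.07);f=sel(*b,.006+o,.07);print(nm,"top",rect(r),np.round(r.mean(0),4),"all",rect(f))
E
python3 m2.py
python3 - <<'E'
import cv2
i=cv2.imread('pics/top0.png')[150:270,170:350];cv2.imwrite('pics/crop.png',cv2.resize(i,None,fx=4,fy=4,interpolation=cv2.INTER_CUBIC))
E
```

```text
rim red (557.3, 239.9, 221.6, 174.6, 89.9) 422
0.17 [0.4696 0.6445 0.6179]
0.2 [0.4697 0.6185 0.6181]
0.23 [0.4699 0.6188 0.6181]
0.26 [0.47   0.619  0.6158]
0.29 [0.4702 0.6193 0.6186]
0.32 [0.4703 0.6194 0.6161]
tray rim (476.3, -443.1, 168.3, 121.4, -0.1) 262
rib (491.5, 439.9, 46.7, 10.0, 89.8) 53 [0.49168258 0.43896197 0.0428086 ]
tile (491.5, 436.1, 77.4, 76.3, -0.5)
blue tile (584.2, 434.4, 75.6, 68.0, 89.9)
pin (657.7, 221.0, 104.1, 18.2, 78.6) 37 [0.66171262 0.24342691 0.10733   ]
bar (640.8, 220.9, 107.4, 62.8, 84.1) 243
all (642.8, 205.6, 220.5, 114.5, -58.3) 480
g1 top (699.2, 22.2, 40.4, 38.2, -7.5) [0.7005 0.022  0.0503] all (698.2, 22.9, 119.0, 101.7, -4.7)
g2 top (556.7, -38.5, 39.9, 38.6, 11.3) [ 0.5565 -0.0389  0.0509] all (559.3, -44.1, 127.6, 91.6, 5.3)
wb top (576.4, 254.9, 77.4, 62.7, 1.5) [0.5611 0.2451 0.0557] all (553.9, 250.1, 123.6, 95.1, -0.1)
```

View pics/crop.png

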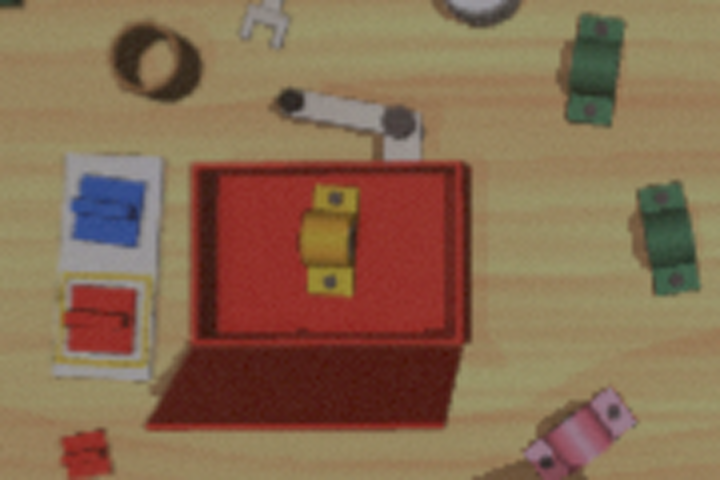

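Measured poses agree with the given sizes: bin 220×148 with its hinge at x≈0.472, and the lid at about 114° open. Next, the worn block.

```bash
cat >> h.py <<'E'
def best(p,yaw):
    o=[]
    for y in(yaw,yaw+np.pi):
        q=down(y);j=inverse_kinematics(p,q)
        if j is not None:o.append((abs(j[5]),y,q))
    return min(o,key=lambda t:t[0])[2]
UP=.30
def pick(x,y,yaw,z,opening,up=UP):
    q=best([x,y,up],yaw);move_gripper(opening);move_ptp([x,y,up],q)
    servo_line([x,y,z+.06],q,rate=.25)
    hit=servo_line([x,y,z],q,rate=.1,contact_N=15)
    move_gripper(0.0);g0=current_finger_gap();servo_line([x,y,up],q,rate=.2)
    print("pick hit",hit,"gap",round(g0,4),round(current_finger_gap(),4),"t",round(current_clock(),1))
def place(x,y,yaw,z,opening,up=UP,hold=.03):
    q=best([x,y,up],yaw);move_ptp([x,y,up],q)
    print("before place gap",round(current_finger_gap(),4))
    if current_finger_gap()<hold: print("LOST");return False
    servo_line([x,y,z+.05],q,rate=.2)
    g=current_finger_gap()
    hit=servo_line([x,y,z],q,rate=.06,contact_N=10);print("place hit",hit,np.round(current_position(),4),round(g,4))
    move_gripper(opening);servo_line([x,y,up],q,rate=.25);print("t",round(current_clock(),1));return True
E
python3 - <<'E'
from h import *
pick(.557,.2455,np.radians(-3.5),.027,.085)
place(.476,-.443,0,.028,.07)
E
python3 m2.py | grep ^g
```

```text
pick hit False gap 0.0456 0.0454 t 8.0
before place gap 0.046
place hit False [ 0.4763 -0.4433  0.0283] 0.0457
t 14.5
g1 top (700.9, 21.6, 39.2, 38.4, 81.2) [0.6998 0.0216 0.0505] all (700.4, 25.4, 118.5, 95.0, -1.9)
g2 top (555.6, -38.7, 39.9, 38.9, 9.2) [ 0.5572 -0.0386  0.0508] all (555.5, -38.8, 126.7, 91.6, 1.9)
```

```bash
python3 - <<'E'
from h import *
pick(.557,-.0388,np.radians(7.5),.022,.085)
place(.516,.240,np.pi/2,.028,.06)
for d,P,h in blocks():
    print(round(d["conf"],2),rect(P),np.round(P[P[:,2]>.044].mean(0),3),h)
E
```

```text
pick hit False gap 0.0455 0.0461 t 20.6
before place gap 0.0458
place hit True [0.5151 0.2397 0.0271] 0.0455
t 25.5
0.66 (392.4, 37.4, 90.1, 37.3, -56.1) [0.393 0.037 0.051] [172.  79. 147.]
0.64 (700.6, 24.6, 90.7, 44.7, -6.1) [0.7   0.022 0.051] [60. 68. 86.]
0.63 (512.2, 175.3, 55.3, 33.7, -89.4) [0.509 0.148 0.422] [59.  70.5 78.5]
```

```bash
python3 - <<'E'
from h import *
pick(.700,.022,np.radians(-7.5),.022,.085)
if place(.580,.240,np.pi/2,.028,.06):
    move_ptp([.45,-.1,.35],down(np.pi/2))
c=capture("top");cv2.imwrite("pics/t1.png",c["image"])
E
```

```text
pick hit False gap 0.0458 0.0457 t 31.4
before place gap 0.0458
place hit True [0.579  0.2397 0.0271] 0.0456
t 36.4
```

View pics/t1.png

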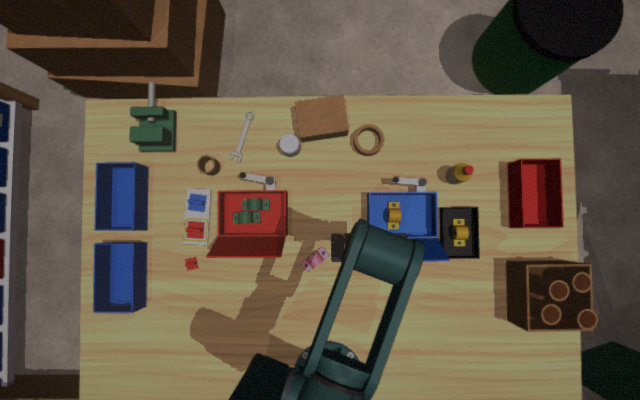

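```bash
python3 - <<'E'
from h import *
move_gripper(0.0)
y=.24;q=best([.372,y,.33],np.pi/2)
move_ptp([.372,y,.33],q);servo_line([.372,y,.195],q,rate=.2)
servo_line([.456,y,.195],q,rate=.1);print(np.round(current_force(),1))
for th in np.radians(np.arange(80,-1,-10)):
    p=np.array([.472,.075])+.12*np.array([np.cos(th),np.sin(th)])+.006*np.array([-np.sin(th),np.cos(th)])-[.010,0]
    servo_line([p[0],y,p[1]+(.004 if th<.01 else 0)],q,rate=.12);print(round(np.degrees(th)),np.round(current_force(),1))
print(servo_line([.582,y,.075],q,rate=.03,contact_N=15),np.round(current_position(),4),np.round(current_force(),1))
servo_line([.582,y,.25],q,rate=.25)
move_ptp([.45,-.1,.35],down(np.pi/2))
c=capture("top");W=cloud(c);X,Y,Z=W[...,0],W[...,1],W[...,2]
m=(X>.48)&(X<.61)&(Y>.14)&(Y<.34)&(Z>.05);P=W[m]
A=np.c_[P[:,:2]-[.546,.24],np.ones(len(P))];print("lid plane",np.linalg.lstsq(A,P[:,2],rcond=None)[0],len(P),current_clock())
m=(X>.64)&(X<.70)&(Y>.15)&(Y<.30)&(Z>.1);print(np.round(W[m]*1000).tolist())
E
```

```text
[-0.4 -0.   0.2]
80 [-0.7 -0.1  0.2]
70 [-1.1 -0.6 -0.3]
60 [-0.3 -0.2  0.2]
50 [ 0.5  0.4 -0.3]
40 [-0.6  0.2 -0.2]
30 [ 0.3  1.  -0.1]
20 [-0.6  0.1 -0.1]
10 [-0.2 -0.3 -0.2]
0 [ 0.2 -0.6 -0. ]
True [0.5829 0.2403 0.0813] [-1.5 -0.3  8.9]
lid plane [0.00023736 0.00072861 0.08080304] 2476 47.4333
[[673.0, 266.0, 109.0], [674.0, 263.0, 107.0], [673.0, 260.0, 108.0], [670.0, 268.0, 114.0], [670.0, 266.0, 112.0], [670.0, 262.0, 112.0], [670.0, 260.0, 107.0], [670.0, 257.0, 108.0], [667.0, 273.0, 108.0], [668.0, 267.0, 104.0], [667.0, 262.0, 113.0], [667.0, 260.0, 110.0], [667.0, 256.0, 111.0], [664.0, 270.0, 107.0], [663.0, 265.0, 114.0], [663.0, 262.0, 115.0], [663.0, 259.0, 112.0], [663.0, 256.0, 112.0], [661.0, 269.0, 110.0], [661.0, 266.0, 109.0], [661.0, 264.0, 104.0], [661.0, 260.0, 106.0], [660.0, 256.0, 110.0], [657.0, 266.0, 111.0], [657.0, 262.0, 112.0], [657.0, 260.0, 108.0], [657.0, 171.0, 103.0], [652.0, 229.0, 100.0], [651.0, 191.0, 103.0], [651.0, 181.0, 102.0], [648.0, 184.0, 102.0]]
```

```bash
python3 - <<'E'
from h import *
post=np.array([.650,.179]);r=.086;z=.097
P=lambda f:np.array([post[0]-r*np.sin(f),post[1]+r*np.cos(f)])
g=.030
fs=np.r_[-.185,np.linspace(0,1.645,9)]
ok=None
for off in(0,np.pi,-np.pi):
    J=[inverse_kinematics([*P(f),z],down(f+off)) for f in fs]
    if all(j is not None for j in J):
        s=np.ptp([j[5] for j in J]);print(off,np.round([J[0][5],J[-1][5]],2))
        if ok is None and s<3: ok=off
if ok is None: raise SystemExit("no")
move_gripper(g);print(current_finger_gap())
a=P(fs[0]);move_ptp([*a,.22],down(fs[0]+ok))
print("hit",servo_line([*a,z],down(fs[0]+ok),rate=.08,contact_N=8),current_position())
if current_position()[2]<z+.004:
  for f in fs[1:]:
    servo_line([*P(f),z],down(f+ok),rate=.08);print(round(f,2),np.round(current_force(),1))
  f=fs[-1]-.03;servo_line([*P(f),z],down(f+ok),rate=.05)
  servo_line([*P(f),.25],down(f+ok),rate=.25)
move_ptp([.45,-.1,.35],down(np.pi/2))
c=capture("top");cv2.imwrite("pics/t2.png",cv2.resize(c["image"][130:280,150:350],None,fx=4,fy=4));W=cloud(c);X,Y,Z=W[...,0],W[...,1],W[...,2]
m=(X>.52)&(X<.70)&(Y>.12)&(Y<.32)&(Z>.1);Q=W[m];n=Q[np.linalg.norm(Q[:,:2]-post,axis=1)>.06];print("pin",n.mean(0),len(n),current_clock())
d=n.mean(0)[:2]-post;print("phi",np.arctan2(-d[0],d[1]))
m=(X>.45)&(X<.53)&(Y>.40)&(Y<.48)&(Z>.036);print("rib",rect(W[m]))
E
```

```text
0 [ 0.47 -1.47]
0.030052891603220975
hit False [0.66625153 0.26366544 0.09763947]
0.0 [0.4 1.2 0.7]
0.21 [-0.8 -0.4  0.4]
0.41 [ 0.2 -0.2  0.3]
0.62 [ 0.4 -0.5  0.5]
0.82 [ 0.6 -0.3  0.1]
1.03 [-1.3 -0.8  0. ]
1.23 [0.1 0.  0.6]
1.44 [ 0.4 -0.3 -0.5]
1.64 [ 0.5 -0.4 -0.3]
pin [0.56310539 0.17291242 0.10984114] 28 57.375
phi 1.6407390552752634
rib (491.5, 439.1, 46.4, 10.0, 89.7)
```

View pics/t2.png

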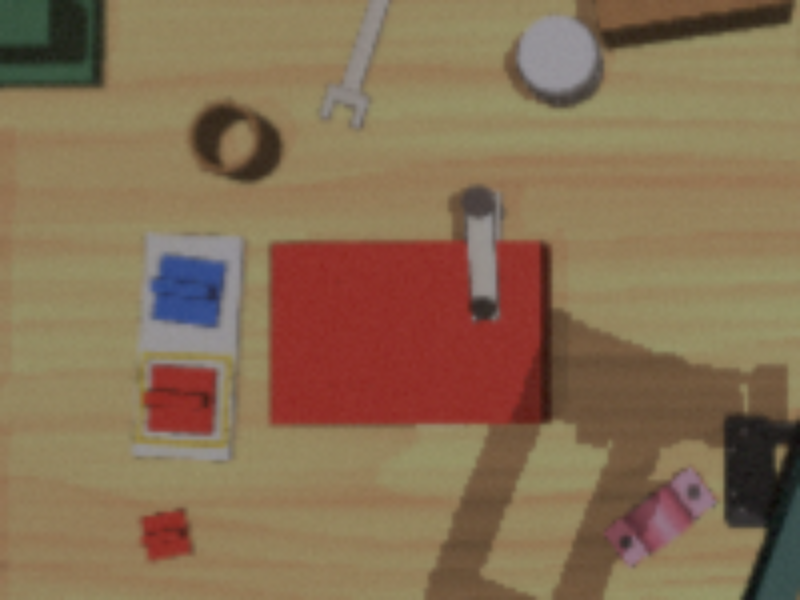

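Red lid is flat and shut at (410,330 in the crop), and the clamp bar lies across it at (482,255). The red ticket is still in the frame at (183,398).

```bash
python3 - <<'E'
from h import *
pick(.4915,.438,np.radians(-3.5),.0215,.04)
if .009<current_finger_gap()<.016:
    if place(.540,.285,0,.0915,.04,hold=.009): move_ptp([.45,-.1,.35],down(np.pi/2))
sleep(.5)
c=capture("top");cv2.imwrite("pics/t3.png",cv2.resize(c["image"][130:280,150:500],None,fx=2.2,fy=2.2));W=cloud(c);X,Y,Z=W[...,0],W[...,1],W[...,2]
m=(X>.48)&(X<.61)&(Y>.22)&(Y<.345)&(Z>.0855);print(rect(W[m]),np.round(np.percentile(W[m][:,2],[5,25,50,95]),4))
m=(X>.50)&(X<.58)&(Y>.15)&(Y<.22)&(Z>.1);print("pin",W[m].mean(0))
E
```

```text
pick hit False gap 0.0121 0.0117 t 63.9
before place gap 0.0116
place hit True [0.5391 0.2846 0.0928] 0.012
t 67.9
(545.7, 281.7, 125.1, 120.1, -0.5) [0.0857 0.0869 0.0889 0.1162]
pin [0.56301832 0.17302706 0.11057773]
```

View pics/t3.png

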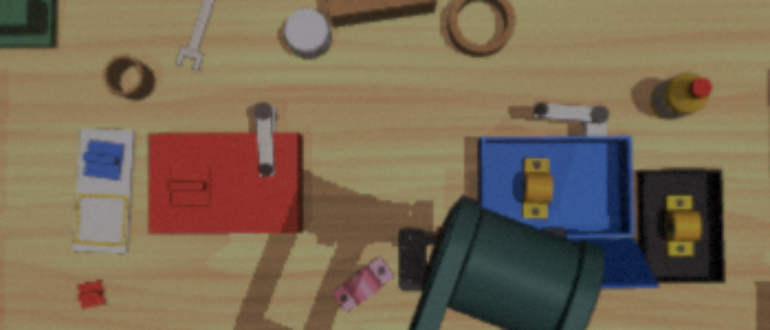

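The ticket lies flat on the shut red lid at (189,187), with the clamp bar across at (265,140) and the worn block in the tray at (680,226). The blue side and the bystanders are undisturbed.

```bash
python3 -c "
from bench import *
print(close_job())"
```

```text
the job is handed in; nothing more can be done
None
```

The red order is done and handed in at about 68 s of the 208 s limit: the worn block is in the black tray, both green blocks are in the red bin, the lid is shut, the clamp is across it, and the red ticket lies flat on top.

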